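# Clamp a furniture leg for carving

## Task

Get the furniture leg ready for carving: slide it along the board, straight and centred under the clamp, until its head end sits flush against the wooden stop, without lifting or ramming it. Then turn the clamp's red knob clockwise until you feel the resistance rise sharply as its foot bites on the leg, and from there add one eighth of a turn (45 degrees), no more, so that the leg is held but not bruised. Let go, and leave the mallet, the gouge and the oilstone where they lie.

Things in the scene. Friction and masses are not known exactly. Their poses are not given: they have to be found in the camera images.
- board: Fixed plywood carving board, 260 x 410 x 22 mm, flat on the bench. Origin on its underside straight below the clamp's screw axis; y axis along the board to the stop, x axis to the clamp's column, z up. Spans x -90 to 170 mm, y -285 to 125 mm. The clamp's steel column (26 mm thick, top 162 mm above the bench) stands at x = 130 mm, y = 0; its green arm reaches over the leg.
- stop: Fixed pale wooden batten across the board that the leg butts against: 110 mm long along x, 24 mm thick along y, 28 mm tall. Same axes as the board; origin at the bottom edge of the face that looks at the leg, at mid-length, 75 mm from the screw axis along the board's y, 22 mm above the bench.
- stop_face (a point): Point on the stop: bottom edge of the face that the leg must touch, mid-length, at the height of the board's top. The leg is home when its point leg_head is here (flush to 2.5 mm, sideways within 10 mm).
- leg: Loose reddish wooden furniture leg lying on the board, 270 mm long along its y axis, 0.42 kg. Origin mid-length on its underside. Square 48 x 48 mm head block (y 35 to 135 mm), slimmer turned middle, square 48 x 48 mm foot block (y -135 to -75 mm). Starts 35 to 70 mm short of the stop, up to 14 mm off centre, 4 deg askew, y axis towards the stop. Its top is 70 mm above the bench.
- leg_head (a point): Point on the leg: bottom edge of the head end face, mid-width (135 mm from the leg's origin along y).
- leg_foot (a point): Point inside the leg's square foot block at the end away from the stop: mid-width, mid-length of that 60 mm long block, 30 mm above the board's top. A good place to pinch the leg across its 48 mm width from above (along its x axis) and slide it.
- clamp: Fixed bench hold-down clamp: steel column, green arm from it over the board, upright screw at the arm's end with the red knob on top and a round leather-faced foot (31 mm) below, which turns with it and rubs on the leg. Origin on the screw axis at the board's top, axes as the board's. Past first touch the foot's force on the leg grows by about 75 N per rad; 60 N, an eighth of a turn, is right.
- clamp_knob (a joint): Turn of knob and screw, rad; grows clockwise from above (tightening). Lead 5 mm: knob and foot sink 0.80 mm per rad. Starts at -0.3 to 0.3 with the foot 0.6 to 3.2 mm above the leg, so it bites after 0.8 to 4 rad: several grasps. Free running takes 0.02 N m; past the bite friction adds about 0.5 N m per rad and holds the screw where left; at a standstill the moment felt may rest either way.
- knob_grip (a point): Point on the knob's vertical axis, 12 mm below its flat top. Red ten-lobed hand knob, 46 mm across, 28 mm tall, white pointer mark on top. Its top is about 202 mm above the bench, its underside 22 mm above the green clamp arm (38 mm round boss, top 152 mm above the bench). Pinch it from above across any diameter.
- mallet: Bystander: loose turned wooden carver's mallet lying on the bench on the +y side of the board, head 84 mm across and 115 mm long, haft 130 mm; origin on the bench under the joint of head and haft, x axis along it towards the head.
- gouge: Bystander: loose carving gouge lying on the board between the leg and the column side's edge, 240 mm long along its x axis (handle at -x, 25 mm thick), roughly parallel to the leg; origin under the handle's front end.
- oilstone: Bystander: loose grey sharpening stone in a dark wooden tray, 190 x 65 mm, 34 mm tall, on the bench on the -y side of the board; origin at the centre of its underside.
There are look-alikes about, which are no part of the job. Several things have the shape of the clamp; the one meant has the colours described above.

How it is judged (in metres and radians):
On the way, in this order (a step that is already met when the one before it is completed fails the run):
1. the leg is seated flush against the stop and centred, the clamp still loose (y of leg_head in the frame of stop above -0.0025 m and x of leg_head in the frame of stop between -0.01 and 0.01 m and angle between the y axis of leg and the y axis of stop, either way round below 0.05 rad and contact force between clamp and leg below 1 N), for 0.2 s.
2. the clamp's foot bites on the seated leg (y of leg_head in the frame of stop above -0.0025 m and x of leg_head in the frame of stop between -0.01 and 0.01 m and angle between the y axis of leg and the y axis of stop, either way round below 0.05 rad and contact force between clamp and leg above 6 N), for 0.1 s.
At the end, for the whole second after the job is handed in: The leg's head is flush against the stop (within 2.5 mm), centred to 10 mm and straight to 0.05 rad, and the clamp presses on it with 33 to 95 N (about 25 to 70 degrees of turn past first touch); leg and knob at rest, robot clear (y of leg_head in the frame of stop above -0.0025 m and x of leg_head in the frame of stop between -0.01 and 0.01 m and angle between the y axis of leg and the y axis of stop, either way round below 0.05 rad and contact force between clamp and leg between 33 and 95 N and linear speed of leg below 0.01 m/s and velocity of joint clamp_knob between -0.05 and 0.05 rad/s).
It fails at once if the clamp is overtightened and bruises the leg (contact force between clamp and leg above 140 N).
It fails at once if the leg is rammed against the stop (contact force between leg and stop above 40 N).
It fails at once if the leg is lifted off the board (z of leg in the frame of board above 0.032 m).
It fails at once if the mallet, the gouge or the oilstone is moved by more than 15 mm (distance of any of mallet, gouge, oilstone from where it was at the start of the episode above 0.015 m).
It also fails if it takes over 72 s, if anything falls off the work surface, if the arm or the gripper's body presses on something with over 40 N, if the wrist force passes 120 N, or if a joint passes its speed limit or range.

## Robot

A 6-joint arm with a two-finger parallel gripper is mounted at the origin on the work surface. World frame = base frame: x ahead of the robot, y to its left, z up, the work surface at z = 0. Lengths are in mm, angles in rad, forces in N, time in s.
With the tool pointing down it reaches from about 275 to 750 mm from the base axis. Payload 10.2 kg.
Tool frame: the origin (TCP) lies between the finger pads; the fingertips stand 17 mm ahead of it and the grasp point (between the pads) lies 2 mm behind it (tips_ahead is the distance from the TCP to the fingertips, in mm); z points along the fingers, y is the line along which they close (so a half turn about z gives the same grasp; the last joint's range is limited). The gripper opens to 85 mm and grips with 20 to 120 N. Pads are 22 mm wide; open, the fingers measure 114 mm over their backs; the gripper's body (76 mm by 85 mm) begins 54 mm behind the grasp point. The pads swing forward as they close: fully open they stand 13 mm farther back than shut.
Start: joints at [1.088, 0.313, 1.498, -0, 1.331, -0.223], TCP at [134.879, 507.385, 248.294] pointing down, gripper open.
Joint ranges: [-2.94, 2.94], [-0.97, 2.17], [0.19, 2.56], [-1.23, 4.37], [0.02, 3.11], [-2.88, 2.88]. Speed limits (rad/s): [2.39, 2.39, 3.01, 3.14, 3.14, 3.14].

## Interface

Orientations are given as a unit quaternion [w, x, y, z].
In Python, from rig import sense, capture, finish_job, boxes_of, tips_ahead gives the robot as it stands.
- The arm moves only by the tool drive_tool, never from a script. Its argument "commands" is text: rows parted by semicolons, each of 7 numbers parted by spaces: the shift along the world's x, y, z in units of 0.1 m (1.0 is 0.1 m), then the turn, a rotation vector about the world's x, y, z in units of pi/4 rad (1.0 is pi/4 rad), then the opening in per cent of the stroke, from 0 (shut) to 100 (fully open). A call has 1 to 20 rows; each row shifts and turns the commanded pose from where the row before left it; what a row does not reach is not made up. A row lasts 1/12 s, in which the tool goes at most 41.7 mm and 7.16 degrees, less where a joint would pass 70% of its speed; a pose out of reach is approached as far as the arm can. A call with a number of a shift or a turn outside -1 to 1 is refused whole. A call with a gripper value outside its range is refused whole. The fingers move at their own pace and stop on an object; "force" is the grip in N (left out, the last holds). Time passes only in rows, so rows that do not move let the fingers close. It gives the time, the measured TCP pose, the force, the opening and the grip force at its end, in the units of the state.
- sense(): the state, without advancing time (a new reading comes with each control period).
- capture(name): name is "scene" or "side" or "wrist"; returns a dict with "pixels" (384x512x3 uint8, blue, green, red), "fov_y" (degrees; the focal length in pixels is half the picture's height over the tangent of half this angle, whatever the lens; pixels are square), "cx", "cy" (the principal point, pixels), "position" and "attitude" of the camera in the world; the wrist camera has in their place "tool_from_camera" (4x4, takes a point from camera to tool coordinates, whose origin is the TCP and whose axes are the flange's). Camera axes: x right, y down, z forward; pixel columns grow to the right and rows downward; lengths in mm; the calibration is good to about 2 mm. A picture is of the moment at which its call begins: read the wrist's pose just before it. There is no depth.
- finish_job(): hands the job in; it is judged then, once.
Trained networks look in a picture, given as the dict that the camera call returned (one of the last four; its "shot" number tells which), for a name from the list of things; names that differ only in an ending like _2 or _b are one class to them, and where a whole thing is asked for, a point or a joint stands for the part that bears it (a point fixed in the world has none). Each returns a list of dicts, best first, with "confidence" (0 to 1); they miss things now and then, are a little off and sometimes report something else, mostly with a low value. They report only what shows in the picture. A call takes as long as a camera call. They do not tell look-alikes from the thing itself.
- boxes_of(picture, name): "position" ([column, row] in pixels, amid what is visible of it).
The state is a dict: "time_s": time; "joints": joint angles; "dq": joint speeds; "tau": joint torques, N m; "eef_pos": TCP position; "ee_rot": TCP orientation; "force": force on the tool from outside, world axes, zero at the start; "wrist_torque": the same for the moment, N m; "grip_width": opening from 0.0 (shut) to 1.0 (fully open); "grip_force": force on a finger pad.
Only numpy, scipy, OpenCV 4.12 (cv2) and the standard library are available. Lean on these libraries where they do the work, as an engineer would, in place of code of your own. Each camera call takes 0.05 s, during which the arm holds its last target. There are 200 camera calls.

## Working session

There is one attempt and no reset: what is moved stays moved. The work goes in short steps, Python scripts to look and compute and a tool call to move; the robot and the scene stay as the last step left them, time stands still between calls to the robot, and variables do not carry over. Pictures are saved under pics/ and viewed, at most 10 in all, crops included, and the job is handed in when it is done.

Besides the shell and the picture viewer there is one more tool, called after ">>>" as name(argument=value, ...) on one line, values as JSON. drive_tool: Moves the arm, as the interface text tells. Shifts and turns lie within -1 to 1; 1 stands for 0.1 m of shift or pi/4 rad of turn. Its arguments: {"type":"object","properties":{"commands":{"type":"string"},"force":{"type":"number"}},"required":["commands"]}

```bash
mkdir -p pics; ls
cat > h.py <<'E'
import numpy as np, cv2
from rig import *
from scipy.spatial.transform import Rotation as R
def rot(q): q=np.array(q,float); return R.from_quat(q[[1,2,3,0]]).as_matrix() if q.size==4 else q
def shot(n):
    s=sense(); p=capture(n)
    if n=="wrist":
        T=np.array(p["tool_from_camera"]); Rt=rot(s["ee_rot"])
        p["R"]=Rt@T[:3,:3]; p["o"]=np.array(s["eef_pos"])+Rt@T[:3,3]
    else:
        p["R"]=rot(np.array(p["attitude"])); p["o"]=np.array(p["position"])
    p["f"]=p["pixels"].shape[0]/2/np.tan(np.radians(p["fov_y"])/2)
    return p
def ray(p,uv):
    d=np.array([(uv[0]-p["cx"])/p["f"],(uv[1]-p["cy"])/p["f"],1.]); return p["R"]@d
def atz(p,uv,z):
    d=ray(p,uv); return p["o"]+d*(z-p["o"][2])/d[2]
def proj(p,X):
    c=p["R"].T@(np.array(X,float)-p["o"]); return p["f"]*c[:2]/c[2]+[p["cx"],p["cy"]]
def tri(obs):
    A=0;b=0
    for p,uv in obs:
        d=ray(p,uv);d/=np.linalg.norm(d);P=np.eye(3)-np.outer(d,d);A=A+P;b=b+P@p["o"]
    return np.linalg.solve(A,b)
E
python3 - <<'E'
from h import *
s=sense();print({k:np.round(v,3) for k,v in s.items()})
for n in ["scene","side","wrist"]:
    p=shot(n); cv2.imwrite(f"pics/{n}0.png",p["pixels"])
    print(n,p["o"].round(),p["R"].round(2).tolist(),p["fov_y"],p["cx"],p["cy"])
    for k in ["clamp","knob_grip","leg","leg_foot","leg_head","stop","gouge"]:
        try: print(k,[(np.round(d["position"]),round(d["confidence"],2)) for d in boxes_of(p,k)][:4])
        except Exception as e: print(k,e)
im=np.hstack([cv2.imread(f"pics/{n}0.png") for n in ["scene","side"]])
E
```

```text
pics
{'time_s': np.float64(0.0), 'joints': array([ 1.088,  0.313,  1.498,  0.   ,  1.331, -0.223]), 'dq': array([ 0.001, -0.001,  0.001, -0.001, -0.001,  0.   ]), 'tau': array([ 1.0000e-03, -4.1227e+01, -2.5973e+01, -0.0000e+00,  4.0000e-03,
        0.0000e+00]), 'eef_pos': array([134.772, 507.152, 247.723]), 'ee_rot': array([-0.   ,  0.13 ,  0.992, -0.001]), 'force': array([-0.209,  0.138, -0.367]), 'wrist_torque': array([0.017, 0.019, 0.031]), 'grip_force': np.float64(0.0), 'grip_width': np.float64(1.0)}
scene [1076.  -50. 1162.] [[0.01, 0.85, -0.52], [1.0, -0.0, 0.02], [0.01, -0.52, -0.85]] 44.88597378249216 264.93400948569405 188.3061043677591
clamp [(array([184., 130.]), 0.86), (array([382., 124.]), 0.6), (array([312., 222.]), 0.59)]
knob_grip [(array([307., 192.]), 0.78), (array([377.,  94.]), 0.7), (array([181.,  94.]), 0.64)]
leg [(array([261., 227.]), 0.56)]
leg_foot [(array([258., 223.]), 0.74), (array([307., 192.]), 0.35)]
leg_head [(array([259., 226.]), 0.9)]
stop [(array([335., 214.]), 0.81)]
gouge [(array([232., 276.]), 0.97)]
side [ 330. -879.  821.] [[0.99, -0.11, 0.11], [-0.15, -0.6, 0.78], [-0.02, -0.79, -0.61]] 57.30348804457935 258.78986028667737 190.85534653595363
clamp [(array([190., 149.]), 0.89), (array([284., 171.]), 0.8)]
knob_grip [(array([164., 250.]), 0.84), (array([172., 140.]), 0.7), (array([266., 163.]), 0.65)]
leg [(array([278., 219.]), 0.97)]
leg_foot [(array([280., 222.]), 0.62), (array([270., 162.]), 0.44)]
leg_head [(array([281., 224.]), 0.63), (array([262., 187.]), 0.22)]
stop [(array([256., 185.]), 0.58), (array([278., 217.]), 0.21)]
gouge [(array([325., 235.]), 0.85)]
wrist [ 70. 522. 374.] [[0.26, 0.93, 0.25], [0.97, -0.25, -0.07], [-0.0, 0.26, -0.96]] 70.3389062619797 255.50015201854728 187.54987833128618
clamp [(array([ 75., 280.]), 0.64)]
knob_grip [(array([ 82., 256.]), 0.78)]
leg []
leg_foot []
leg_head []
stop []
gouge []
```

View pics/scene0.png

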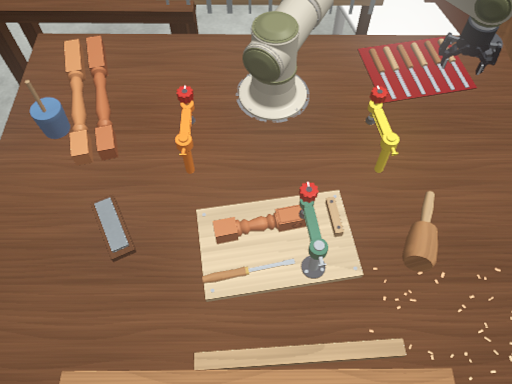

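View pics/side0.png

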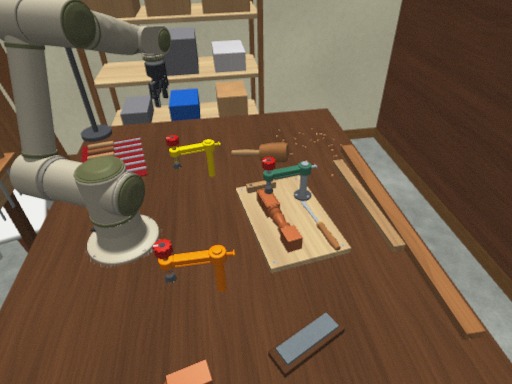

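Scene picture: the green clamp's knob is at (309,191), the leg's foot block at (227,230), its head block at (290,217) and the stop at (335,216). In the side view the green clamp's knob is at (268,163) and the leg runs from (265,200) to (291,237). The orange and yellow clamps are look-alikes.

Run:
```python
from h import *
a=shot("scene"); b=shot("side")
print("knob",tri([(a,(308,192)),(b,(268,163))]).round(1))
for n,uv,z in [("c--",(197,208),22),("c-+",(347,194),22),("c++",(359,271),22),("c+-",(204,292),22),("foot top",(227,226),70),("head top",(289,214),70),("stop",(335,214),50)]:
    print(n,atz(a,uv,z).round(1))
im=cv2.resize(a["pixels"][170:310,180:380],None,fx=4,fy=4,interpolation=cv2.INTER_CUBIC); cv2.imwrite("pics/sc1.png",im)
```

```text
knob [494.2  74.5 189.2]
c-- [ 446.  -217.8   22. ]
c-+ [401.1 207.1  22. ]
c++ [633.7 214.7  22. ]
c+- [ 688.  -184.1   22. ]
foot top [ 526.5 -128.8   70. ]
head top [491.2  35.   70. ]
stop [480.8 161.7  50. ]
```

View pics/sc1.png

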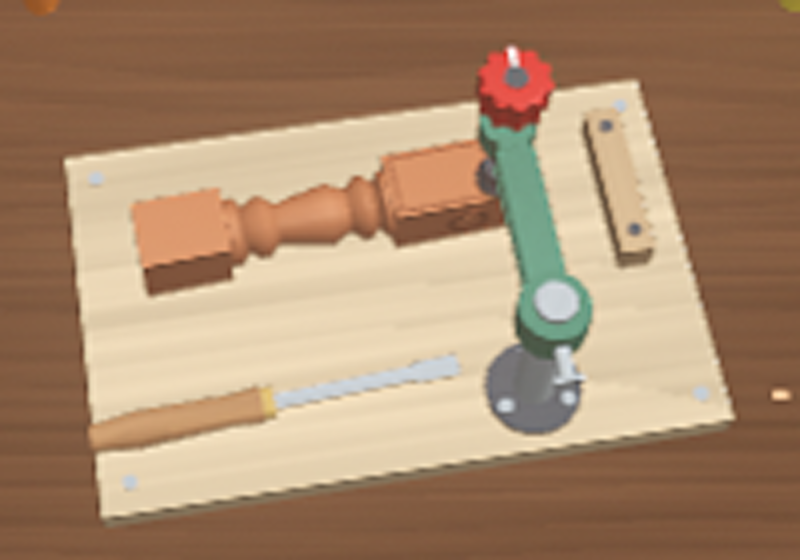

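The crop shows the board's top corners at (65,158), (638,80), (733,420) and (105,520). The foot block's top is at about (133–232, 190–265), and the gouge lies on the column side. I'll move the wrist camera over the leg.

>>> drive_tool(commands=".19 -.28 .2 0 0 -.07 100;.19 -.28 .2 0 0 -.07 100;.19 -.28 .1 0 0 -.07 100;.19 -.28 .1 0 0 -.07 100;.19 -.28 .1 0 0 -.07 100;.19 -.28 0 0 0 -.07 100;.19 -.28 0 0 0 -.07 100;.19 -.28 0 0 0 -.07 100;.19 -.28 0 0 0 -.07 100;.19 -.28 0 0 0 -.07 100;.19 -.28 0 0 0 -.07 100;.19 -.28 0 0 0 -.07 100;.19 -.28 0 0 0 -.07 100;.19 -.28 0 0 0 -.07 100;.19 -.28 0 0 0 -.07 100;.19 -.28 0 0 0 -.07 100;.19 -.28 0 0 0 -.07 100;.19 -.28 0 0 0 -.07 100;.19 -.28 0 0 0 -.07 100;.19 -.28 0 0 0 -.07 100")

```text
time_s: 2.97
eef_pos: [515.6, -54.3, 318.3]
ee_rot: [0.0, 0.63, 0.777, 0.0]
force: [-0.0, -0.5, -0.1]
grip_width: 1.003
grip_force: 0.0
```

>>> drive_tool(commands="0 0 0 0 0 0 100;0 0 0 0 0 0 100")

```text
time_s: 3.13
eef_pos: [515.2, -53.7, 317.6]
ee_rot: [-0.001, 0.629, 0.777, -0.0]
force: [-0.8, 1.2, -0.9]
grip_width: 0.998
grip_force: 0.0
```

Run:
```python
from h import *
s=sense();print(s["time_s"],s["eef_pos"],s["ee_rot"],s["joints"])
p=shot("wrist"); cv2.imwrite("pics/w1.png",p["pixels"])
print(p["o"],proj(p,[494,74,202]))
import pickle; pickle.dump({k:p[k] for k in ["R","o","f","cx","cy"]},open("w1.pkl","wb"))
```

```text
3.1333 [515.21899404 -53.72883132 317.6274423 ] [-5.75322947e-04  6.29283001e-01  7.77176007e-01 -1.68049497e-04] [-3.30387240e-01  2.57580204e-01  1.39105869e+00  7.93555976e-05
  1.49414988e+00 -5.39928805e-01]
[501.44678626   9.52205069 443.24521829] [263.94304473  27.74243293]
```

View pics/w1.png

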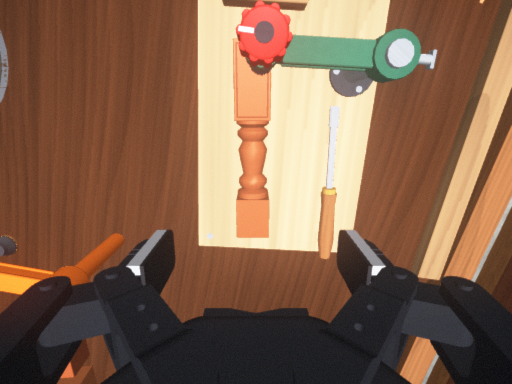

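The wrist picture shows the green clamp's knob at (264,33) with its pointer to the left. The foot block spans about (237–269, 199–238), the head block x 234–271, the stop is at the top edge (225–307, 0–8), and the board's near corners are at (198,245) and (357,252). Next I'll measure these by colour.

```bash
cat > leg.py <<'E'
from h import *
def edges(p,rows,mask):
    L=[];Rr=[]
    for r in rows:
        c=np.flatnonzero(mask[r])
        if len(c)>8: L.append((c[0]-.5,r)); Rr.append((c[-1]+.5,r))
    return np.array(L),np.array(Rr)
def fitxy(P): # x = a + b*y, robust
    y=P[:,1]-P[:,1].mean(); k=np.ones(len(y),bool)
    for _ in range(4):
        c=np.polyfit(y[k],P[k,0],1); e=abs(P[:,0]-np.polyval(c,y)); k=e<max(1,2*np.median(e))
    return c[0],c[1]-c[0]*P[:,1].mean(),e[k].std()   # slope dx/dy, x at y=0
def masks(img):
    h=cv2.cvtColor(img,cv2.COLOR_BGR2HSV).astype(int)
    H,S,V=h[...,0],h[...,1],h[...,2]
    return h
E
python3 - <<'E'
from leg import *
import pickle
p=pickle.load(open("w1.pkl","rb")); img=cv2.imread("pics/w1.png"); h=masks(img)
for uv in [(253,80),(253,218),(215,150),(265,33),(184,150),(310,200),(290,3),(328,215),(245,10)]: print(uv,h[uv[1],uv[0]],end=" ")
print()
leg=((h[...,0]<13)&(h[...,1]>150)&(h[...,2]>110)); leg[:, :205]=0; leg[:,300:]=0
print([ (r,np.flatnonzero(leg[r])[[0,-1]]) for r in range(60,245,8) if leg[r].any()])
L1,R1=edges(p,range(66,116),leg); L2,R2=edges(p,range(203,234),leg)
for L,Rr in [(L1,R1),(L2,R2)]:
    A=np.array([atz(p,u,70) for u in L]);B=np.array([atz(p,u,70) for u in Rr])
    print("left",A[[0,-1]].round(1).tolist(),"right",B[[0,-1]].round(1).tolist(), "width",np.abs(A-B)[:,0].mean(),"mid",((A+B)/2).mean(0))
C=[np.r_[(np.r_[[atz(p,u,70) for u in L]]+np.r_[[atz(p,u,70) for u in Rr]])/2] for L,Rr in [(L1,R1),(L2,R2)]]
M=np.vstack(C); print("leg axis dx/dy",fitxy(M))
col=np.flatnonzero(leg[:,253]); print("leg rows",col[0],col[-1], atz(p,(253,col[-1]+.5),70), atz(p,(253,col[-1]+.5),22))
# board
bd=(h[...,2]>185)&(h[...,1]<130)
LL=[];RR=[]
for r in range(70,240,3):
    c=np.flatnonzero(bd[r]); LL.append((c[0]-.5,r)); RR.append((c[c<385][-1]+.5,r))
for E in (LL,RR):
    W=np.array([atz(p,u,22) for u in E]); print("board edge",fitxy(W),W[[0,-1]].round(1).tolist())
E
```

```text
(253, 80) [ 13 125 252] (253, 218) [ 12 151 246] (215, 150) [ 22  63 247] (265, 33) [178  61 139] (184, 150) [ 10 147 132] (310, 200) [ 23  46 253] (290, 3) [ 12 132 139] (328, 215) [ 14 134 234] (245, 10) [  3 147 254] 
[(60, array([250, 280])), (108, array([237, 267])), (116, array([237, 267])), (124, array([240, 265])), (132, array([238, 266])), (140, array([243, 261])), (148, array([240, 265])), (156, array([241, 264])), (164, array([242, 262])), (172, array([244, 260])), (180, array([240, 265])), (188, array([242, 263])), (196, array([238, 267])), (204, array([239, 265])), (212, array([238, 267])), (220, array([238, 267])), (228, array([238, 267])), (236, array([238, 267]))]
left [[485.1, 64.1, 70.0], [485.1, 64.1, 70.0]] right [[507.3, 68.8, 70.0], [507.3, 68.8, 70.0]] width 22.281177165448412 mid [496.20810556  66.42568537  70.        ]
left [[504.1, -118.6, 70.0], [510.2, -165.5, 70.0]] right [[542.2, -110.5, 70.0], [553.9, -156.2, 70.0]] width 42.33132496904585 mid [ 527.14102729 -137.54751576   70.        ]
leg axis dx/dy (np.float64(-0.15682557465311647), np.float64(505.7080654702834), np.float64(0.29784710364623496))
leg rows 7 310 [ 560.76277136 -294.44836566   70.        ] [ 568.39091272 -333.53950272   22.        ]
board edge (np.float64(-0.15350220050289473), np.float64(414.49316939560515), np.float64(2.6796244628203094e-14)) [[406.9, 49.6, 22.0], [446.9, -211.1, 22.0]]
board edge (np.float64(-0.15801620710350667), np.float64(677.1226034138036), np.float64(0.225501746530395)) [[606.0, 91.7, 22.0], [678.2, -161.8, 22.0]]
```

Run:
```python
from leg import *
import pickle
p=pickle.load(open("w1.pkl","rb")); img=cv2.imread("pics/w1.png"); h=masks(img)
leg=((h[...,1]>95)); leg[:, :205]=0; leg[:,300:]=0
mids=[]
for rows in [range(68,118),range(204,234)]:
    L,Rr=edges(p,rows,leg)
    A=np.array([atz(p,u,70) for u in L]);B=np.array([atz(p,u,70) for u in Rr]); a=fitxy(A);b=fitxy(B)
    print(a,b,"width",(b[1]-a[1])/1.012+ (b[0]-a[0])*A[:,1].mean(),L[[0,-1]].tolist(),Rr[[0,-1]].tolist(), A[[0,-1],1])
leg2=(h[...,1]>95)
print("foot end rows",[(c,200+np.flatnonzero(~leg2[200:260,c])[0]) for c in range(240,268,4)])
```

```text
(np.float64(-0.21658095990274837), np.float64(473.09966709609546), np.float64(0.18142510333737383)) (np.float64(-0.22718911585377824), np.float64(522.9751534177294), np.float64(4.593641936263387e-14)) width 48.9913546758526 [[232.5, 68.0], [233.5, 117.0]] [[271.5, 68.0], [270.5, 117.0]] [56.52994159 -2.31779594]
(np.float64(-0.23308820421069784), np.float64(469.94341667012253), np.float64(0.20952901942059513)) (np.float64(-0.2251418882151305), np.float64(520.2411260363673), np.float64(2.0673089992041934e-13)) width 48.56176939465391 [[235.5, 204.0], [236.5, 233.0]] [[268.5, 204.0], [268.5, 233.0]] [-121.33655004 -165.7799792 ]
foot end rows [(240, np.int64(238)), (244, np.int64(238)), (248, np.int64(238)), (252, np.int64(238)), (256, np.int64(238)), (260, np.int64(238)), (264, np.int64(238))]
```

>>> drive_tool(commands=".015 -.11 -.2 0 0 0 75;.015 -.11 -.2 0 0 0 75;.015 -.11 -.2 0 0 0 75;.015 -.11 -.2 0 0 0 75;.015 -.11 -.2 0 0 0 75;.015 -.11 -.2 0 0 0 75;.02 -.11 -.2 0 0 0 75;.015 -.11 -.2 0 0 0 75;0 0 0 0 0 0 75;0 0 0 0 0 0 75")

```text
time_s: 4.02
eef_pos: [527.0, -139.7, 158.5]
ee_rot: [-0.001, 0.628, 0.778, -0.0]
force: [0.2, -0.4, 0.6]
grip_width: 0.751
grip_force: 0.0
```

Run:
```python
from leg import *
import pickle
p1=pickle.load(open("w1.pkl","rb"))
print("foot end",atz(p1,(252,237.5),70),"corner--",atz(p1,(198,245),22),"+-",atz(p1,(357,252),22),"knob@202",atz(p1,(264,33),202))
p=shot("wrist"); cv2.imwrite("pics/w2.png",p["pixels"]); pickle.dump({k:p[k] for k in ["R","o","f","cx","cy"]},open("w2.pkl","wb"))
print(p["o"])
```

```text
foot end [ 532.79277228 -168.13532759   70.        ] corner-- [ 449.7100438 -223.8156884   22.       ] +- [ 718.32316043 -180.04968308   22.        ] knob@202 [494.84715166  70.3678178  202.        ]
[513.09641224 -76.54219883 284.15310386]
```

View pics/w2.png

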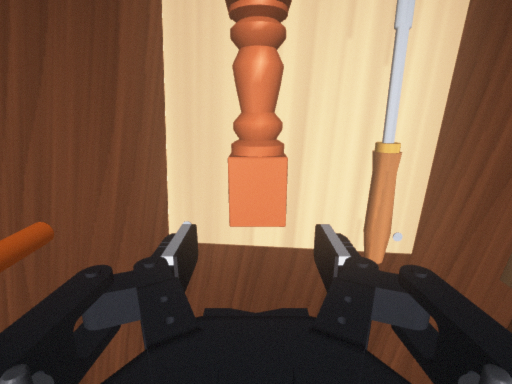

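The second wrist picture shows the foot block's end edge from (229,226) to (286,226), and the gouge handle near (382,200), clear to the right of the right finger.

Run:
```python
from leg import *
import pickle
p1=pickle.load(open("w1.pkl","rb"));p2=pickle.load(open("w2.pkl","rb"))
h=masks(cv2.imread("pics/w2.png")); leg=h[...,1]>95
L=[];Rr=[]
for r in range(165,222):
    c=258
    l=c
    while leg[r,l]: l-=1
    rr=c
    while leg[r,rr]: rr+=1
    L.append(atz(p2,(l+.5,r),70));Rr.append(atz(p2,(rr-.5,r),70))
L=np.array(L);Rr=np.array(Rr);a,b=fitxy(L),fitxy(Rr);M=(L+Rr)/2
print(a,b,M[[0,-1]].tolist(),"width",(Rr-L)[:,0].mean())
r=200
while leg[r,258]: r+=1
print("end row",r,atz(p2,(258,r-.5),70),"tri L,R",tri([(p1,(236,237.5)),(p2,(228.5,r-.5))]),tri([(p1,(269,237.5)),(p2,(287,r-.5))]))
print("gouge",atz(p2,(371,200),34),atz(p2,(376,262),34))
```

```text
(np.float64(-0.2100169040899917), np.float64(473.6219265440418), np.float64(0.12147554893642533)) (np.float64(-0.2099176316648969), np.float64(522.9295030113741), np.float64(0.12282277029634703)) [[522.6180570327115, -115.69681148864281, 70.0], [532.3432749165266, -162.6076249667795, 70.0]] width 47.16287007465253
end row 227 [ 534.23636658 -167.32393987   70.        ] tri L,R [ 509.56214284 -172.28461424   71.22854643] [ 556.05023617 -157.89953949   80.65100151]
gouge [ 638.3526975  -132.71912394   34.        ] [ 664.77329751 -195.53723894   34.        ]
```

>>> drive_tool(commands="0 0 -.15 0 0 0 75;0 0 -.15 0 0 0 75;0 0 -.15 0 0 0 75;0 0 -.15 0 0 0 75;0 0 -.13 0 0 0 75;0 0 -.12 0 0 0 75;0 .01 -.1 0 0 0 75;0 0 -.07 0 0 0 75;0 0 -.04 0 0 0 75;0 0 0 0 0 0 75;0 0 0 0 0 0 75", force=20)

```text
time_s: 4.98
eef_pos: [527.7, -139.6, 52.8]
ee_rot: [0.0, 0.628, 0.778, 0.0]
force: [-0.3, -0.6, -0.0]
grip_width: 0.752
grip_force: 0.0
```

>>> drive_tool(commands="0 0 0 0 0 0 50;0 0 0 0 0 0 50;0 0 0 0 0 0 50;0 0 0 0 0 0 50;0 0 0 0 0 0 50", force=20)

```text
time_s: 5.4
eef_pos: [527.9, -139.8, 53.1]
ee_rot: [0.001, 0.629, 0.778, 0.0]
force: [0.9, 1.7, 5.9]
grip_width: 0.559
grip_force: 22.1
```

>>> drive_tool(commands="-.01 .03 0 0 0 -.008 50;-.01 .04 0 0 0 -.008 50;-.01 .05 0 0 0 -.008 50;-.01 .05 0 0 0 -.009 50;-.01 .05 0 0 0 -.009 50;-.01 .05 0 0 0 -.009 50;-.01 .05 0 0 0 -.008 50;-.01 .04 0 0 0 -.008 50;0 .02 0 0 0 0 50;0 0 0 0 0 0 50;0 0 0 0 0 0 50")

```text
time_s: 6.32
eef_pos: [519.8, -102.0, 53.1]
ee_rot: [0.001, 0.649, 0.761, -0.0]
force: [-0.1, -2.5, 6.8]
grip_width: 0.56
grip_force: 22.1
```

Run:
```python
from leg import *
s=sense();print(s["eef_pos"],s["ee_rot"],s["force"],s["grip_force"])
p=shot("scene"); cv2.imwrite("pics/sc2.png",cv2.resize(p["pixels"][170:280,200:380],None,fx=4.4,fy=4.4,interpolation=cv2.INTER_CUBIC))
```

```text
[ 519.82625297 -102.03592274   53.06484824] [ 9.93455077e-04  6.48704273e-01  7.61039932e-01 -3.36696320e-05] [-0.05540906 -2.54873741  6.77873601] 22.14511066675186
```

View pics/sc2.png

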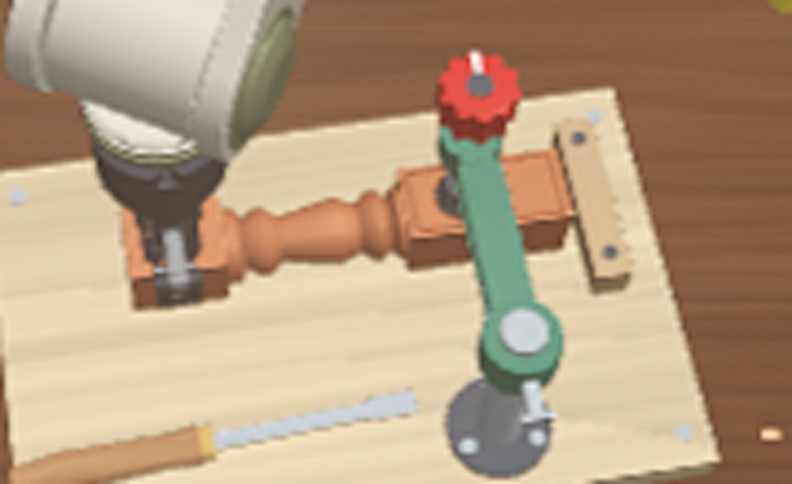

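The leg now lies straight, with a gap of about 10 mm between the head (crop 572,190) and the stop (crop 580,200). I'll close it slowly.

>>> drive_tool(commands="0 .015 0 0 0 -.003 50;0 .015 0 0 0 -.003 50;0 .015 0 0 0 0 50;0 .015 0 0 0 0 50;0 .01 0 0 0 0 50;0 0 0 0 0 0 50;0 0 0 0 0 0 50")

```text
time_s: 6.95
eef_pos: [520.0, -95.5, 53.1]
ee_rot: [0.001, 0.65, 0.76, -0.0]
force: [-0.1, -5.1, 5.7]
grip_width: 0.558
grip_force: 22.0
```

>>> drive_tool(commands="0 .005 0 0 0 0 50;0 .005 0 0 0 0 50;0 .005 0 0 0 0 50;0 0 0 0 0 0 50")

```text
time_s: 7.28
eef_pos: [520.0, -94.2, 53.1]
ee_rot: [0.002, 0.651, 0.76, -0.0]
force: [-0.6, -6.5, 5.2]
grip_width: 0.56
grip_force: 22.0
```

>>> drive_tool(commands="0 .005 0 0 0 0 50;0 .005 0 0 0 0 50;0 0 0 0 0 0 50")

```text
time_s: 7.53
eef_pos: [520.0, -93.4, 53.1]
ee_rot: [0.002, 0.65, 0.76, -0.0]
force: [-0.9, -7.5, 4.8]
grip_width: 0.559
grip_force: 21.9
```

>>> drive_tool(commands="0 .005 0 0 0 0 50;0 .005 0 0 0 0 50;0 .005 0 0 0 0 50;0 0 0 0 0 0 50;0 0 0 0 0 0 50")

```text
time_s: 7.95
eef_pos: [520.6, -93.2, 53.1]
ee_rot: [0.003, 0.65, 0.76, -0.001]
force: [2.0, -15.6, 0.3]
grip_width: 0.557
grip_force: 21.3
```

Run:
```python
from leg import *
p=shot("scene"); q=shot("side")
a=cv2.resize(p["pixels"][180:260,270:350],None,fx=5,fy=5,interpolation=cv2.INTER_CUBIC)
b=cv2.resize(q["pixels"][160:240,230:310],None,fx=5,fy=5,interpolation=cv2.INTER_CUBIC)
cv2.imwrite("pics/sc3.png",np.hstack([a,b]))
```

```text
(no output)
```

View pics/sc3.png

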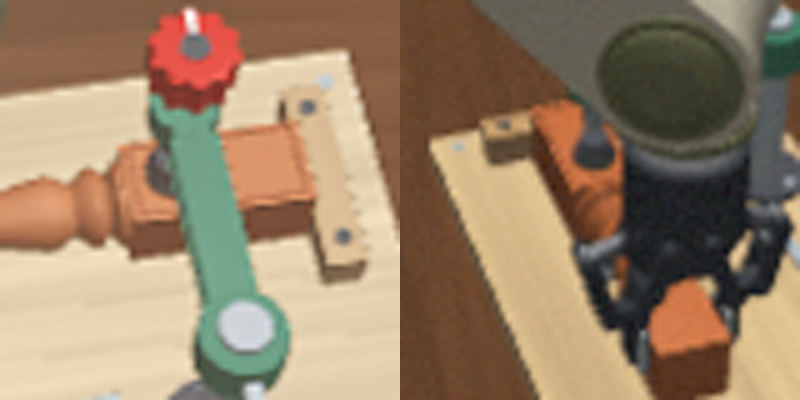

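The head block now sits against the stop (left crop 310,170), and the force jumped to 15.6 N, so the leg is home. I'll release, rise and look at the knob.

>>> drive_tool(commands="0 0 0 0 0 0 75;0 0 0 0 0 0 75;0 0 0 0 0 0 75;0 0 .1 0 0 0 75;0 0 .2 0 0 0 75;0 0 .3 0 0 0 75;0 .2 .35 0 0 0 75;0 .25 .35 0 0 0 75;0 .25 .35 0 0 0 75;0 .25 .35 0 0 0 75;0 .05 .3 0 0 0 75;0 0 .2 0 0 0 75;0 0 0 0 0 0 75;0 0 0 0 0 0 75")

```text
time_s: 9.22
eef_pos: [519.3, 7.3, 300.1]
ee_rot: [0.001, 0.65, 0.76, 0.0]
force: [-0.6, 0.6, -0.2]
grip_width: 0.747
grip_force: 0.0
```

Run:
```python
from leg import *
import pickle
s=sense();print(s["eef_pos"],s["ee_rot"],s["force"],s["wrist_torque"],s["joints"])
p=shot("wrist"); cv2.imwrite("pics/w3.png",p["pixels"]); pickle.dump({k:p[k] for k in ["R","o","f","cx","cy"]},open("w3.pkl","wb"))
print(p["o"],proj(p,[494.4,72,202]))
```

```text
[519.27404004   7.34906181 300.06713168] [8.13730901e-04 6.50398958e-01 7.59592196e-01 4.79356676e-04] [-0.60907233  0.58756596 -0.19366589] [0.01981859 0.04793029 0.03578781] [-2.11739849e-01  2.66790388e-01  1.42400790e+00  6.84636758e-05
  1.44890673e+00 -3.66324583e-01]
[508.74867017  71.36586563 425.59801227] [237.52219939 108.40079504]
```

View pics/w3.png

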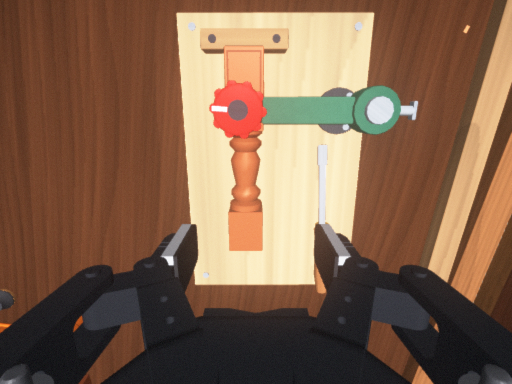

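The picture shows the head flush at the stop: the leg head is at x 225–264 and the stop at x 201–289, touching at row 46. The knob is at (238,109), almost straight below the camera. Next I'll fix its position.

```bash
cat > knob.py <<'E'
from leg import *
def knob(img,box):
    h=masks(img); m=(((h[...,0]>174)|(h[...,0]<4))&(h[...,1]>170)&(h[...,2]>100)).astype(np.uint8)
    z=np.zeros_like(m); x0,x1,y0,y1=box; z[y0:y1,x0:x1]=m[y0:y1,x0:x1]
    c=max(cv2.findContours(z,cv2.RETR_EXTERNAL,cv2.CHAIN_APPROX_NONE)[0],key=cv2.contourArea)
    hull=cv2.convexHull(c); M=cv2.moments(hull)
    return np.array([M["m10"]/M["m00"],M["m01"]/M["m00"]]),cv2.contourArea(hull),cv2.minEnclosingCircle(c)
E
python3 - <<'E'
from knob import *
import pickle
p1=pickle.load(open("w1.pkl","rb"));p3=pickle.load(open("w3.pkl","rb"))
k1=knob(cv2.imread("pics/w1.png"),(225,305,0,75)); k3=knob(cv2.imread("pics/w3.png"),(200,275,70,150))
print(k1,k3,"z202",atz(p3,k3[0],202),atz(p3,k3[2][0],202),atz(p3,k3[0],190)," w1",atz(p1,k1[0],202),"tri",tri([(p1,k1[0]),(p3,k3[0])]))
print("stop c",[atz(p3,u,50) for u in [(201,48),(289,48)]],"leg head",[atz(p3,u,70) for u in [(225.5,46),(263.5,46)]])
E
```

```text
(array([265.43982013,  40.49837352]), 1742.0, ((264.362060546875, 35.6494255065918), 27.780452728271484)) (array([241.1758418 , 113.53883841]), 1871.0, ((238.445068359375, 109.71212005615234), 28.314504623413086)) z202 [497.78981851  68.57135747 202.        ] [495.25453311  71.12694009 202.        ] [497.20168171  68.42138253 190.        ]  w1 [497.13149602  65.35395722 202.        ] tri [497.01494396  68.42030612 188.67771563]
stop c [array([429.57089313, 137.41880832,  50.        ]), array([538.49927838, 154.31773943,  50.        ])] leg head [array([462.22922664, 140.49142816,  70.        ]), array([506.68264764, 147.38794819,  70.        ])]
```

>>> drive_tool(commands="-.012 .032 -.03 0 0 .146 85;-.012 .032 -.03 0 0 .146 85;-.012 .032 -.03 0 0 .146 85;-.012 .032 -.03 0 0 .146 85;-.012 .032 -.03 0 0 .146 85;-.012 .032 -.03 0 0 .146 85;-.012 .032 -.03 0 0 .146 85;-.012 .032 -.03 0 0 .146 85;-.012 .032 -.03 0 0 .146 85;-.012 .032 -.03 0 0 .146 85;-.012 .032 -.03 0 0 .146 85;-.012 .032 -.03 0 0 .146 85;-.012 .032 -.03 0 0 .146 85;-.012 .032 -.03 0 0 .146 85;-.012 .032 -.03 0 0 .146 85;-.012 .032 -.03 0 0 .146 85;-.012 .032 -.03 0 0 .146 85;-.012 .032 -.03 0 0 .146 85;-.012 .032 -.03 0 0 .146 85;-.012 .032 -.03 0 0 .146 85")

```text
time_s: 10.93
eef_pos: [494.6, 71.0, 237.5]
ee_rot: [-0.001, -0.427, 0.904, 0.001]
force: [0.9, -0.1, 1.0]
grip_width: 0.852
grip_force: 0.0
```

>>> drive_tool(commands="0 0 0 0 0 0 85;0 0 0 0 0 0 85")

```text
time_s: 11.1
eef_pos: [494.9, 71.0, 238.1]
ee_rot: [-0.001, -0.423, 0.906, 0.001]
force: [-0.5, 0.5, 0.3]
grip_width: 0.851
grip_force: 0.0
```

Run:
```python
from knob import *
s=sense();print(s["eef_pos"],s["ee_rot"],s["force"],s["wrist_torque"],s["joints"])
p=shot("wrist"); cv2.imwrite("pics/w4.png",p["pixels"])
h=masks(p["pixels"]); m=(((h[...,0]>170)|(h[...,0]<5))&(h[...,1]>150)&(h[...,2]>70)).astype(np.uint8)
u0=proj(p,[495,71.3,202]); print("expected",u0)
z=np.zeros_like(m); x,y=map(int,u0); z[max(0,y-70):y+70,max(0,x-70):x+70]=m[max(0,y-70):y+70,max(0,x-70):x+70]
c=max(cv2.findContours(z,cv2.RETR_EXTERNAL,cv2.CHAIN_APPROX_NONE)[0],key=cv2.contourArea)
(u,v),r=cv2.minEnclosingCircle(c); print(u,v,r,atz(p,(u,v),202))
```

```text
[494.91011881  70.96842919 238.11824805] [-9.44592483e-04 -4.22863659e-01  9.06192664e-01  5.36949122e-04] [-0.46450805  0.53613426  0.29976548] [ 0.04555596  0.00114018 -0.04834578] [-9.23247890e-02  2.67201076e-01  1.58595287e+00 -2.72110784e-05
  1.29061163e+00 -2.53632031e+00]
expected [257.98263768 225.22032078]
258.2068176269531 218.3499298095703 37.172019958496094 [491.88233553  67.78995409 202.        ]
```

View pics/w4.png

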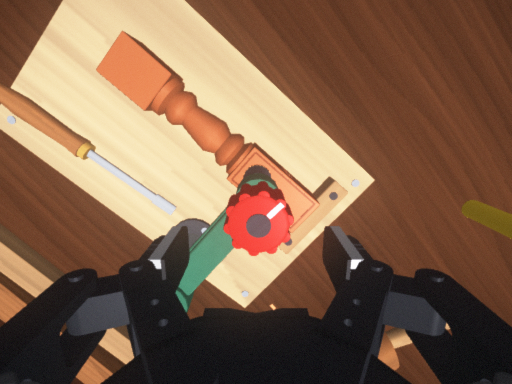

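The picture shows the knob's hub centre at (259,225), exactly where my estimate projects. I'll descend and grip.

>>> drive_tool(commands="0 0 -.1 0 0 0 85;0 0 -.1 0 0 0 85;0 0 -.1 0 0 0 85;0 0 -.09 0 0 0 85;0 .003 -.07 0 0 0 85;0 0 -.05 0 0 0 85;0 0 0 0 0 0 85;0 0 0 0 0 0 40;0 0 0 0 0 0 40;0 0 0 0 0 0 40;0 0 0 0 0 0 40;0 0 0 0 0 0 40;0 0 0 0 0 0 40", force=50)

```text
time_s: 12.23
eef_pos: [494.4, 72.5, 188.9]
ee_rot: [-0.0, -0.425, 0.905, 0.001]
force: [-9.6, 6.4, 8.9]
grip_width: 0.527
grip_force: 50.5
```

```bash
cat > st.py <<'E'
from h import *
s=sense();q=np.array(s["ee_rot"]);T=R.from_quat(q[[1,2,3,0]]).as_matrix()
print("t",round(s["time_s"],2),"p",np.round(s["eef_pos"],1),"yaw",round(np.degrees(np.arctan2(T[1,1],T[0,1])),2),"F",np.round(s["force"],1),"M",np.round(s["wrist_torque"],3),"j6",round(s["joints"][5],3),"grip",np.round([s["grip_width"],s["grip_force"]],3), "tips",tips_ahead if not callable(tips_ahead) else "")
E
python3 st.py
```

```text
t 12.23 p [494.4  72.5 188.9] yaw 140.25 F [-9.6  6.4  8.9] M [1.039 1.453 0.029] j6 -2.539 grip [ 0.527 50.538] tips 17.0
```

>>> drive_tool(commands="-.006 .005 .005 0 0 0 40;-.006 .005 .005 0 0 0 40;0 0 0 0 0 0 40;0 0 0 0 0 0 40")

```text
time_s: 12.57
eef_pos: [494.1, 72.6, 189.0]
ee_rot: [0.0, -0.424, 0.905, 0.0]
force: [-0.2, 3.7, -2.4]
grip_width: 0.522
grip_force: 52.5
```

```bash
python3 st.py
```

```text
t 12.57 p [494.1  72.6 189. ] yaw 140.23 F [-0.2  3.7 -2.4] M [0.519 0.045 0.043] j6 -2.537 grip [ 0.522 52.489] tips 17.0
```

>>> drive_tool(commands="0 .001 -.0006 0 0 -.1 40;0 .001 -.0006 0 0 -.1 40;0 0 -.0006 0 0 -.1 40;0 0 -.0006 0 0 -.1 40;0 0 -.0006 0 0 -.1 40;0 0 -.0006 0 0 -.1 40;0 0 -.0006 0 0 -.1 40;0 0 -.0006 0 0 -.1 40;0 0 0 0 0 0 40")

```text
time_s: 13.32
eef_pos: [493.8, 73.1, 188.5]
ee_rot: [-0.0, -0.122, 0.993, 0.001]
force: [-3.3, 5.2, -0.5]
grip_width: 0.522
grip_force: 52.7
```

```bash
python3 st.py
```

```text
t 13.32 p [493.8  73.1 188.5] yaw 103.99 F [-3.3  5.2 -0.5] M [0.815 0.373 0.054] j6 -1.904 grip [ 0.522 52.671] tips 17.0
```

>>> drive_tool(commands="-.002 .003 -.0006 0 0 -.1 40;-.002 .003 -.0006 0 0 -.1 40;0 0 -.0006 0 0 -.1 40;0 0 -.0006 0 0 -.1 40;0 0 0 0 0 0 40")

```text
time_s: 13.73
eef_pos: [493.7, 73.5, 188.3]
ee_rot: [-0.0, 0.034, 0.999, 0.0]
force: [-1.4, 4.4, -1.7]
grip_width: 0.524
grip_force: 52.7
```

```bash
python3 st.py
```

```text
t 13.73 p [493.7  73.5 188.3] yaw 86.07 F [-1.4  4.4 -1.7] M [ 0.77   0.094 -0.101] j6 -1.59 grip [ 0.524 52.657] tips 17.0
```

>>> drive_tool(commands="0 0 -.0006 0 0 -.1 40;0 0 -.0006 0 0 -.1 40;0 0 -.0006 0 0 -.1 40;0 0 0 0 0 0 40")

```text
time_s: 14.07
eef_pos: [493.8, 73.7, 188.1]
ee_rot: [-0.0, 0.151, 0.989, 0.001]
force: [0.4, 6.0, -3.0]
grip_width: 0.522
grip_force: 52.7
```

```bash
python3 st.py
```

```text
t 14.07 p [493.8  73.7 188.1] yaw 72.64 F [ 0.4  6.  -3. ] M [ 0.934  0.025 -0.033] j6 -1.356 grip [ 0.522 52.674] tips 17.0
```

>>> drive_tool(commands="0 .004 -.0006 0 0 -.1 40;0 .004 -.0006 0 0 -.1 40;0 0 -.0006 0 0 -.1 40")

```text
time_s: 14.32
eef_pos: [493.9, 74.0, 187.9]
ee_rot: [0.0, 0.266, 0.964, 0.0]
force: [0.1, 3.0, -2.0]
grip_width: 0.521
grip_force: 52.6
```

```bash
python3 st.py
```

```text
t 14.32 p [493.9  74.  187.9] yaw 59.16 F [ 0.1  3.  -2. ] M [ 0.537 -0.04   0.039] j6 -1.119 grip [ 0.521 52.646] tips 17.0
```

>>> drive_tool(commands="0 0 -.0006 0 0 -.1 40;0 0 -.0006 0 0 -.1 40;0 0 -.0006 0 0 -.1 40")

```text
time_s: 14.57
eef_pos: [494.0, 74.1, 187.7]
ee_rot: [0.0, 0.377, 0.926, 0.0]
force: [1.1, 4.9, -3.3]
grip_width: 0.525
grip_force: 52.6
```

```bash
python3 st.py
```

```text
t 14.57 p [494.   74.1 187.7] yaw 45.66 F [ 1.1  4.9 -3.3] M [ 0.708 -0.226  0.001] j6 -0.884 grip [ 0.525 52.627] tips 17.0
```

>>> drive_tool(commands="0 0 -.0006 0 0 -.1 40;0 0 -.0006 0 0 -.1 40;0 0 -.0006 0 0 -.1 40")

```text
time_s: 14.82
eef_pos: [494.1, 74.3, 187.6]
ee_rot: [0.0, 0.484, 0.875, 0.001]
force: [2.9, 5.0, -3.9]
grip_width: 0.526
grip_force: 52.6
```

```bash
python3 st.py
```

```text
t 14.82 p [494.1  74.3 187.6] yaw 32.16 F [ 2.9  5.  -3.9] M [ 0.841 -0.429  0.042] j6 -0.648 grip [ 0.526 52.621] tips 17.0
```

>>> drive_tool(commands=".002 .003 -.003 0 0 -.1 40;.002 .003 -.003 0 0 -.1 40;0 0 -.0006 0 0 -.1 40")

```text
time_s: 15.07
eef_pos: [494.4, 74.5, 187.3]
ee_rot: [0.0, 0.583, 0.812, 0.0]
force: [0.4, 3.1, 0.7]
grip_width: 0.521
grip_force: 52.9
```

```bash
python3 st.py
```

```text
t 15.07 p [494.4  74.5 187.3] yaw 18.67 F [0.4 3.1 0.7] M [0.361 0.063 0.125] j6 -0.411 grip [ 0.521 52.924] tips 17.0
```

>>> drive_tool(commands="0 0 -.0006 0 0 -.1 40;0 0 -.0006 0 0 -.1 40;0 0 -.0006 0 0 -.1 40")

```text
time_s: 15.32
eef_pos: [494.7, 74.5, 187.2]
ee_rot: [0.001, 0.675, 0.738, 0.0]
force: [1.4, 2.3, -0.7]
grip_width: 0.525
grip_force: 52.9
```

```bash
python3 st.py
```

```text
t 15.32 p [494.7  74.5 187.2] yaw 5.16 F [ 1.4  2.3 -0.7] M [ 0.501 -0.156  0.017] j6 -0.175 grip [ 0.525 52.893] tips 17.0
```

>>> drive_tool(commands="0 0 -.0006 0 0 -.1 40;0 0 -.0006 0 0 -.1 40;0 0 -.0006 0 0 -.1 40")

```text
time_s: 15.57
eef_pos: [494.9, 74.5, 187.0]
ee_rot: [0.001, 0.757, 0.654, 0.001]
force: [3.0, 3.5, -1.6]
grip_width: 0.524
grip_force: 52.8
```

```bash
python3 st.py
```

```text
t 15.57 p [494.9  74.5 187. ] yaw -8.34 F [ 3.   3.5 -1.6] M [ 0.492 -0.321  0.029] j6 0.06 grip [ 0.524 52.838] tips 17.0
```

>>> drive_tool(commands=".002 .002 -.002 0 0 -.1 40;.002 .001 -.001 0 0 -.1 40;0 0 -.0006 0 0 -.1 40")

```text
time_s: 15.82
eef_pos: [495.1, 74.5, 186.7]
ee_rot: [0.001, 0.828, 0.56, 0.0]
force: [1.1, 0.6, 1.5]
grip_width: 0.522
grip_force: 52.8
```

```bash
python3 st.py
```

```text
t 15.82 p [495.1  74.5 186.7] yaw -21.84 F [1.1 0.6 1.5] M [ 0.129 -0.052  0.039] j6 0.297 grip [ 0.522 52.825] tips 17.0
```

>>> drive_tool(commands="0 0 -.0006 0 0 -.1 40;0 0 -.0006 0 0 -.1 40;0 0 -.0006 0 0 -.1 40")

```text
time_s: 16.07
eef_pos: [495.3, 74.4, 186.6]
ee_rot: [0.001, 0.888, 0.459, 0.001]
force: [1.3, -0.5, -1.0]
grip_width: 0.526
grip_force: 52.8
```

```bash
python3 st.py
```

```text
t 16.07 p [495.3  74.4 186.6] yaw -35.35 F [ 1.3 -0.5 -1. ] M [ 0.094 -0.254 -0.023] j6 0.532 grip [ 0.526 52.79 ] tips 17.0
```

>>> drive_tool(commands="0 0 -.0006 0 0 -.1 40;0 0 -.0006 0 0 -.1 40;0 0 -.0006 0 0 -.1 40")

```text
time_s: 16.32
eef_pos: [495.5, 74.3, 186.4]
ee_rot: [0.001, 0.936, 0.351, 0.001]
force: [3.4, -1.6, -0.1]
grip_width: 0.523
grip_force: 52.8
```

```bash
python3 st.py
```

```text
t 16.32 p [495.5  74.3 186.4] yaw -48.85 F [ 3.4 -1.6 -0.1] M [-0.037 -0.429  0.071] j6 0.768 grip [ 0.523 52.778] tips 17.0
```

>>> drive_tool(commands=".002 -.001 -.001 0 0 -.1 40;.001 -.001 -.001 0 0 -.1 40;0 0 -.0006 0 0 -.1 40")

```text
time_s: 16.57
eef_pos: [495.7, 74.1, 186.2]
ee_rot: [0.001, 0.971, 0.239, 0.001]
force: [1.7, -1.0, 2.0]
grip_width: 0.523
grip_force: 52.9
```

```bash
python3 st.py
```

```text
t 16.57 p [495.7  74.1 186.2] yaw -62.35 F [ 1.7 -1.   2. ] M [-0.056 -0.195  0.076] j6 1.003 grip [ 0.523 52.945] tips 17.0
```

>>> drive_tool(commands="0 0 -.0006 0 0 -.1 40;0 0 -.0006 0 0 -.1 40;0 0 -.0006 0 0 -.1 40")

```text
time_s: 16.82
eef_pos: [495.8, 73.9, 186.1]
ee_rot: [0.001, 0.992, 0.123, 0.001]
force: [1.9, -1.8, 1.4]
grip_width: 0.523
grip_force: 53.0
```

```bash
python3 st.py
```

```text
t 16.82 p [495.8  73.9 186.1] yaw -75.83 F [ 1.9 -1.8  1.4] M [-0.242 -0.251  0.276] j6 1.238 grip [ 0.523 52.965] tips 17.0
```

>>> drive_tool(commands="0 0 -.0006 0 0 -.1 40;0 0 -.0006 0 0 -.1 40")

```text
time_s: 16.98
eef_pos: [495.8, 73.7, 186.1]
ee_rot: [0.001, 0.999, 0.045, 0.001]
force: [1.2, -3.2, 0.5]
grip_width: 0.529
grip_force: 53.0
```

```bash
python3 st.py
```

```text
t 16.98 p [495.8  73.7 186.1] yaw -84.82 F [ 1.2 -3.2  0.5] M [-0.377 -0.217  0.33 ] j6 1.395 grip [ 0.529 52.979] tips 17.0
```

>>> drive_tool(commands="0 -.001 -.0006 0 0 -.1 40")

```text
time_s: 17.07
eef_pos: [495.8, 73.6, 186.0]
ee_rot: [0.001, 1.0, 0.006, 0.001]
force: [0.7, -1.1, 2.6]
grip_width: 0.522
grip_force: 53.0
```

```bash
python3 st.py
```

```text
t 17.07 p [495.8  73.6 186. ] yaw -89.31 F [ 0.7 -1.1  2.6] M [-0.315 -0.217  0.343] j6 1.474 grip [ 0.522 52.982] tips 17.0
```

>>> drive_tool(commands="0 -.001 -.0006 0 0 -.1 40")

```text
time_s: 17.15
eef_pos: [495.8, 73.5, 186.0]
ee_rot: [0.001, 0.999, -0.033, 0.001]
force: [1.4, -3.4, 1.9]
grip_width: 0.524
grip_force: 53.0
```

```bash
python3 st.py
```

```text
t 17.15 p [495.8  73.5 186. ] yaw -93.8 F [ 1.4 -3.4  1.9] M [-0.273 -0.205  0.351] j6 1.552 grip [ 0.524 53.003] tips 17.0
```

>>> drive_tool(commands="0 -.001 -.0006 0 0 -.1 40")

```text
time_s: 17.23
eef_pos: [495.8, 73.4, 186.0]
ee_rot: [0.001, 0.997, -0.072, 0.002]
force: [1.5, -2.9, 2.3]
grip_width: 0.524
grip_force: 53.0
```

```bash
python3 st.py
python3 - <<'E'
from h import *
p=shot("scene"); a=cv2.resize(p["pixels"][170:290,200:380],None,fx=4.4,fy=4.4,interpolation=cv2.INTER_CUBIC); cv2.imwrite("pics/sc4.png",a)
E
python3 st.py
```

```text
t 17.23 p [495.8  73.4 186. ] yaw -98.3 F [ 1.5 -2.9  2.3] M [-0.289 -0.181  0.449] j6 1.63 grip [ 0.524 53.026] tips 17.0
t 17.28 p [495.8  73.4 186. ] yaw -98.57 F [ 1.8 -3.3  2.7] M [-0.473 -0.26   0.346] j6 1.635 grip [ 0.526 53.097] tips 17.0
```

>>> drive_tool(commands="0 0 0 0 0 0 85;0 0 0 0 0 0 85;0 0 0 0 0 0 85;0 0 0 0 0 0 85;0 0 .05 0 0 0 85;0 0 .15 0 0 0 85;0 0 .2 0 0 0 85;0 0 .3 0 0 0 85;0 0 .3 0 0 0 85;0 0 .3 0 0 0 85;0 0 0 0 0 0 85;0 0 0 0 0 0 85")

```text
time_s: 18.28
eef_pos: [495.2, 74.4, 316.5]
ee_rot: [0.0, 0.997, -0.072, 0.002]
force: [-0.4, -0.2, -0.4]
grip_width: 0.854
grip_force: 0.0
```

```bash
python3 - <<'E'
from h import *
p=shot("wrist"); cv2.imwrite("pics/w5.png",p["pixels"])
T=p; hub=[494.9,73,199]; print("hub px",proj(p,hub))
E
python3 st.py
```

```text
hub px [254.26010837 188.34913935]
t 18.33 p [494.7  74.4 315. ] yaw -98.24 F [-1.3 -0.2 -1.6] M [-0.047  0.052  0.017] j6 1.629 grip [0.849 0.   ] tips 17.0
```

View pics/w5.png

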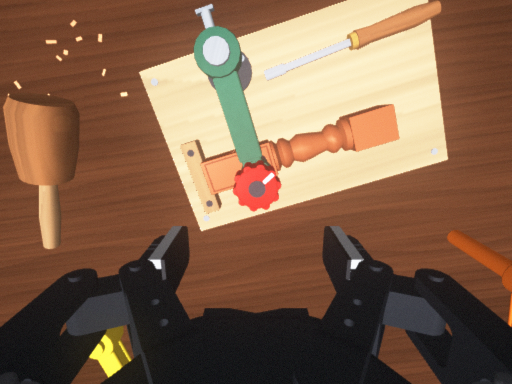

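The last picture shows the leg flush at the stop (205,180), straight and centred. The knob's pointer makes the same angle to the camera as before the turn, so the grip didn't slip. The gouge and mallet are undisturbed.

```bash
python3 -c "
from rig import finish_job
print(finish_job())"
```

```text
the job is handed in; nothing more can be done
None
```

The job is handed in: the leg sits flush and centred against the stop, and the clamp is about 45° past the bite (estimated from wrist torque, give or take about 7°). The robot is clear and I kept clear of the mallet, gouge and oilstone; no verdict came back.

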